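# Unlock a wire reel from its keyed stand

### The arm

A 7-joint arm with a two-finger parallel gripper is mounted at the origin on a cart in front of the work surface, level with it; the furniture and walls round the work are solid. World frame = base frame: x ahead of the robot, y to its left, z up, the work surface at z = 0. Lengths are in m, angles in rad, forces in N, time in s.
With the tool pointing down it reaches from about 0.4 to 0.875 m from the base axis. Payload 6.5 kg.
Tool frame: the origin (TCP) lies midway between the tips of the shut fingers; the grasp point (between the pads) lies 19 mm behind it; z points along the fingers, y is the line along which they close (so a half turn about z gives the same grasp; the last joint's range is limited). The gripper opens to 88 mm and grips with 3 to 60 N. Pads are 18 mm wide; open, the fingers measure 123 mm over their backs; the gripper's body (75 mm by 187 mm) begins 45 mm behind the grasp point.
Start: joints at [1.22, 0.536, -0.004, 1.538, 0.003, 1.067, -0.071], TCP at [0.183, -0.624, 0.239] pointing down, gripper open.
Joint ranges: [-2.7, 2.7], [-0.37, 2.16], [-1.27, 1.26], [0.24, 2.4], [-1.31, 4.45], [0.19, 1.91], [-2.76, 2.76]. Speed limits (rad/s): [2.39, 2.39, 3.14, 3.14, 3.14, 3.14, 3.14].

### API

Orientations are given as [roll, pitch, yaw] about the fixed x, y, z axes, in that order (R = Rz(yaw) Ry(pitch) Rx(roll)).
In Python, from cell import manip gives the robot as it stands. Calls block until the motion is done:
- manip.move_ptp(position, orientation): joint-space move of the TCP to a pose.
- manip.move_linear(position, rotation=None, max_speed=0.15): straight line of the TCP; rotation=None keeps the orientation; max_speed is the mean speed in m/s.
- manip.move_joints(angles): joint-space move.
- manip.set_gripper(opening): finger opening in m; the grip force is fixed at half the most; returns when the fingers have stopped.
- manip.hold(seconds).
- manip.solve_ik(position, orientation): joint angles nearest the present ones, or None.
- manip.capture(name): name is "scene" or "top" or "wrist"; returns a dict with "pixels" (420x560x3 uint8, red, green, blue), "fx", "fy", "cx", "cy" (pixels), "cam_to_world" (4x4, takes a point from camera to world coordinates); the wrist camera has in their place "tool_from_camera" (4x4, takes a point from camera to tool coordinates, whose origin is the TCP and whose axes are the flange's). Camera axes: x right, y up, looking along -z (the intrinsics and any distortion apply to the point x, -y, -z); pixel columns grow to the right and rows downward; lengths in m; the calibration is good to about 2 mm. The wrist camera is an equidistant fisheye: a pixel r from the principal point sees the ray r / f radians off the axis. A picture is of the moment at which its call begins: read the wrist's pose just before it. There is no depth.
A pose or a line that the arm cannot do raises manip.Unreachable and nothing moves.
- manip.close_job(): hands the job in; it is judged then, once.
Readings, each from a call of its own:
- manip.current_t(): time.
- manip.current_joint_pos(): joint angles.
- manip.current_qd(): joint speeds.
- manip.current_joint_torque(): joint torques, N m.
- manip.current_eef_pos(): TCP position.
- manip.current_orientation(): TCP orientation.
- manip.current_ft_force(): force on the tool from outside, world axes, zero at the start.
- manip.current_ft_torque(): the same for the moment, N m.
- manip.current_grip_width(): finger opening in m.
- manip.current_grip_force(): force on a finger pad.
Only numpy, scipy, OpenCV 4.12 (cv2) and the standard library are available. Lean on these libraries where they do the work, as an engineer would, in place of code of your own. Each camera call takes 0.05 s, during which the arm holds its last target. There are 200 camera calls.

### The job

Take the reel of copper wire off its stand and set it down in the dark parts tray, the same way up, without dropping it. A cross pin hidden inside the hub holds the reel down except at two turning positions half a turn apart, so feel for one: turn the reel a little at a time, trying it with only a light upward pull and never forcing it, until it slides straight up off the spindle. Leave the solder reel on its own stand, and the screwdriver, tweezers and memo pad where they are.

Things in the scene. Friction and masses are not known exactly. Their poses are not given: they have to be found in the camera images.
- copper_reel: The reel to take: 54 mm across, 44 mm high, black flanges 4.5 mm thick, wound with reddish copper wire 48 mm across. Origin: centre of its underside; z up its axis. Bore 17 mm. The lowest 10 mm of the hub have a slot 10 mm wide across the bore along the reel's x; above it a groove, in which the pin rides: it lifts 3.5 mm, then the pin stops it unless the slot lies along the pin (within 0.27 rad).
- copper_reel_top (a point): Centre of the copper reel's flat top face, 44 mm above its underside. Best gripped across the top flange (54 mm), from above; the reel turns freely about the spindle.
- copper_stand: Its heavy fixed stand: dark steel disc 84 mm across, 12 mm thick; origin at the centre of the underside, z up the spindle. The reel's underside rests 15 mm above the origin. A cross pin 4 mm thick, 24 mm long goes through the spindle 30.5 mm above the origin, hidden in the reel's hub; it points in an unknown direction that has nothing to do with the stand's own x and y.
- copper_stand_tip (a point): Rounded tip of its upright steel spindle (14 mm in diameter), 68 mm above the stand's underside, so 9 mm above the seated reel's top.
- solder_reel: A reel of the same shape with blue flanges, wound with bright grey solder wire, on its own stand of the same kind; leave it there. Origin at the centre of its underside.
- solder_stand: The solder reel's stand, the same as the other. Origin at the centre of its underside.
- tray: Shallow dark grey open parts tray 92 x 150 x 16 mm (x, y, z), loose on the desk; origin at the centre of its underside, floor 2 mm above it, inside 86 x 144 mm, walls 3 mm thick and 16 mm high.
- screwdriver: Small screwdriver with red handle lying on the mat, 164 mm long along its y; origin at mid-length. Leave it alone.
- tweezers: Steel tweezers lying on the desk, 118 mm long along their y. Leave them alone.
- memo_pad: Yellow block of notes 76 x 76 x 17 mm lying on the desk. Leave it alone.

How it is judged:
By the outcome, as a careful person would: the job done as asked, in the order asked, and still so for the second after the job is handed in, with the robot touching nothing.
It also fails if it takes over 64 s, if anything falls off the work surface, if the arm or the gripper's body presses on something with over 40 N, if the wrist force passes 120 N, or if a joint passes its speed limit or range.

## Working session

There is one attempt and no reset: what is moved stays moved. The work goes in short steps, each a Python script; the robot and the scene stay as the last script left them, time stands still between calls to the robot, and variables do not carry over. Pictures are saved under pics/ and viewed, at most 10 in all, crops included, and the job is handed in when it is done.

```bash
mkdir -p pics; ls
python3 - <<'E'
from cell import manip
import cv2,numpy as np
for n in("scene","top"):
    c=manip.capture(n); cv2.imwrite(f"pics/{n}0.png",c["pixels"][:,:,::-1])
    print(n,c["fx"],c["fy"],c["cx"],c["cy"],np.round(c["cam_to_world"],4).tolist(),[k for k in c])
print(manip.current_t(),manip.current_orientation(),manip.current_ft_force())
E
```

```text
pics
scene 478.32355564574175 478.32355564574175 273.63503369770683 212.12729767197715 [[-0.6296, 0.5171, -0.5798, 0.0237], [-0.7768, -0.4046, 0.4827, 0.4086], [0.015, 0.7542, 0.6564, 0.6399], [0.0, 0.0, 0.0, 1.0]] ['pixels', 'fx', 'fy', 'cx', 'cy', 'cam_to_world']
top 431.9992229612402 431.9992229612402 283.25725425027446 212.13295981659263 [[-0.026, 0.9841, -0.1758, 0.3451], [-0.9996, -0.0241, 0.0132, -0.0001], [0.0088, 0.176, 0.9843, 0.9969], [0.0, 0.0, 0.0, 1.0]] ['pixels', 'fx', 'fy', 'cx', 'cy', 'cam_to_world']
0.1 [-3.14007958e+00  9.04248989e-05  2.84915691e-01] [0.25811108 0.4154833  0.99550485]
```

View pics/scene0.png

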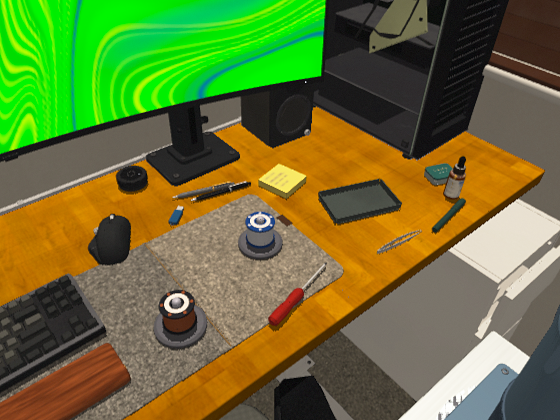

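View pics/top0.png

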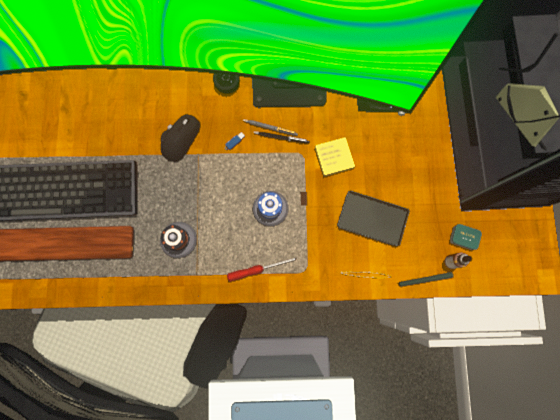

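The scene view shows the copper reel at (177,305) and the tray at (360,200). In the top view they are at (174,238) and (373,218). The blue solder reel is at (260,228) in scene and (269,206) in top. I'll measure the details next.

```bash
cat > h.py <<'E'
from cell import manip
import cv2,numpy as np
def ray(c,u,v):
    M=c["cam_to_world"]; d=M[:3,:3]@np.array([(u-c["cx"])/c["fx"],-(v-c["cy"])/c["fy"],-1]); return M[:3,3],d/np.linalg.norm(d)
def onz(c,u,v,z):
    o,d=ray(c,u,v); return o+d*(z-o[2])/d[2]
def tri(rs):
    A=0;b=0
    for o,d in rs: P=np.eye(3)-np.outer(d,d);A=A+P;b=b+P@o
    x=np.linalg.solve(A,b); return x,[np.linalg.norm(np.cross(x-o,d)) for o,d in rs]
E
python3 - <<'E'
from h import *
S=manip.capture("scene");T=manip.capture("top")
def crop(c,u,v,r=45,z=4): return cv2.resize(c["pixels"][v-r:v+r,u-r:u+r,::-1],None,fx=z,fy=z,interpolation=cv2.INTER_CUBIC)
cv2.imwrite("pics/crop1.png",np.hstack([crop(S,177,315),crop(T,174,238)]))
# white label centroid
def white(c,u,v,r):
    p=c["pixels"][v-r:v+r,u-r:u+r].astype(int); m=((p.min(2)>150)).astype(np.uint8)
    n,l,s,ce=cv2.connectedComponentsWithStats(m); k=1+np.argmax(s[1:,4])
    ys,xs=np.where(l==k); h=cv2.convexHull(np.stack([xs,ys],1).astype(np.float32)); e=cv2.fitEllipse(h); print(s[k],e)
    return e[0][0]+u-r,e[0][1]+v-r
for n,a,b in(("cu",(177,298,22),(174,238,22)),("sol",(260,222,22),(269,206,22))):
    pa,pb=white(S,*a),white(T,*b); print(n,pa,pb,tri([ray(S,*pa),ray(T,*pb)]))
# tray: dark mask
for c,(u,v),n in((S,(360,200),"S"),(T,(373,218),"T")):
    r=50; p=c["pixels"][v-r:v+r,u-r:u+r]; hsv=cv2.cvtColor(p,cv2.COLOR_RGB2HSV)
    m=((p.max(2)<110)&(hsv[...,1]<110)).astype(np.uint8); nn,l,s,ce=cv2.connectedComponentsWithStats(m);k=1+np.argmax(s[1:,4])
    cn=max(cv2.findContours((l==k).astype(np.uint8),cv2.RETR_EXTERNAL,cv2.CHAIN_APPROX_NONE)[0],key=cv2.contourArea)
    q=cv2.approxPolyDP(cv2.convexHull(cn),5,True)[:,0]+[u-r,v-r]; print(n,s[k],q.tolist())
    for x in q: print(np.round(onz(c,*x,0.016),4),np.round(onz(c,*x,0),4))
E
```

```text
[  9  17  25  20 279] ((21.105361938476562, 26.74649429321289), (19.06656837463379, 24.985321044921875), 73.20667266845703)
[ 12  12  17  18 155] ((20.310670852661133, 20.536191940307617), (16.676328659057617, 17.330188751220703), 34.29913330078125)
cu (176.10536193847656, 302.7464942932129) (172.31067085266113, 236.53619194030762) (array([0.46424655, 0.2298709 , 0.06063765]), [np.float64(0.00010310310284466715), np.float64(0.00010310310284466114)])
[ 10  11  24  20 194] ((21.5, 20.5), (19.01395034790039, 26.110206604003906), 90.0)
[ 12   9  22  22 226] ((22.548114776611328, 19.459787368774414), (21.306922912597656, 22.917753219604492), 9.05815315246582)
sol (259.5, 220.5) (269.5481147766113, 203.4597873687744) (array([0.53267292, 0.01728161, 0.06086538]), [np.float64(0.0002863974921186066), np.float64(0.00028639749211859276)])
S [   9   29   83   45 2371] [[401, 203], [338, 223], [319, 192], [377, 179]]
[ 0.4363 -0.2732  0.016 ] [ 0.4469 -0.2907  0.    ]
[ 0.4727 -0.1284  0.016 ] [ 0.4842 -0.1422  0.    ]
[ 0.566  -0.1654  0.016 ] [ 0.5799 -0.1801  0.    ]
[ 0.5215 -0.2959  0.016 ] [ 0.5343 -0.3139  0.    ]
T [  15   23   71   55 2391] [[348, 192], [407, 209], [397, 245], [338, 226]]
[ 0.5642 -0.1653  0.016 ] [ 0.5678 -0.168   0.    ]
[ 0.5206 -0.2999  0.016 ] [ 0.5235 -0.3048  0.    ]
[ 0.4378 -0.2707  0.016 ] [ 0.4393 -0.2751  0.    ]
[ 0.4849 -0.1381  0.016 ] [ 0.4871 -0.1404  0.    ]
```

View pics/crop1.png

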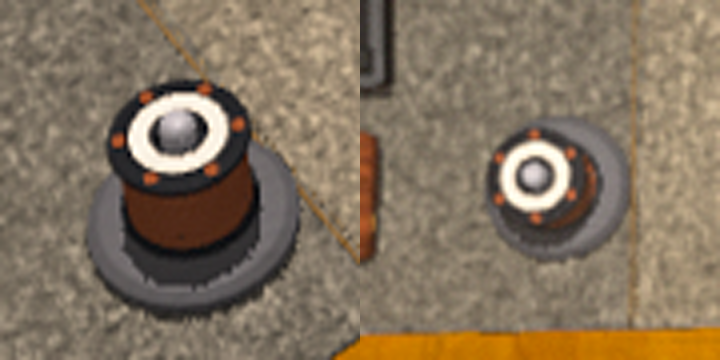

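The crops show the copper reel's white label ring, centred at about (176,303) in scene and (172,237) in top. It triangulates to a top face at (0.464, 0.230, 0.061), which agrees with the given height plus about 2 mm of mat. Next I'll check the tray corners, the reachable yaws and the monitor clearance.

Run:
```python
from h import *
S=manip.capture("scene");T=manip.capture("top")
for a,b in (((401,203),(397,245)),((377,179),(407,209)),((319,192),(348,192)),((325,75),(410,108))):
    x,e=tri([ray(S,*a),ray(T,*b)]); print(np.round(x,4),round(e[0],4))
pi=np.pi
for nm,p in(("cu",[.464,.230,.045]),("cuhi",[.464,.230,.2]),("tray",[.502,-.218,.05])):
    out=[]
    for y in np.arange(-pi,pi,.2):
        q=manip.solve_ik(p,[pi,0,y]); out.append((round(float(y),2),None if q is None else round(float(q[6]),2)))
    print(nm,out)
q=manip.solve_ik([.464,.230,.2],[pi,0,0]);print(np.round(q,2))
```

```text
[ 0.4366 -0.2712  0.017 ] 0.0013
[ 0.5223 -0.2998  0.0135] 0.0016
[ 0.5645 -0.1647  0.0172] 0.0007
[ 0.6835 -0.2664  0.2044] 0.0045
cu [(-3.14, 0.22), (-2.94, 0.41), (-2.74, 0.57), (-2.54, 0.77), (-2.34, 0.97), (-2.14, 1.17), (-1.94, 1.37), (-1.74, 1.57), (-1.54, 1.77), (-1.34, 1.97), (-1.14, 2.17), (-0.94, -2.33), (-0.74, -2.3), (-0.54, -2.1), (-0.34, -2.74), (-0.14, -2.66), (0.06, -2.49), (0.26, -2.3), (0.46, -2.12), (0.66, -1.94), (0.86, -1.77), (1.06, -1.61), (1.26, -1.46), (1.46, -1.32), (1.66, -1.19), (1.86, -0.99), (2.06, -0.79), (2.26, -0.59), (2.46, -0.42), (2.66, -0.24), (2.86, -0.05), (3.06, 0.14)]
cuhi [(-3.14, 0.47), (-2.94, 0.67), (-2.74, 0.89), (-2.54, 1.09), (-2.34, 1.29), (-2.14, 1.49), (-1.94, 1.69), (-1.74, 1.89), (-1.54, 2.09), (-1.34, 2.29), (-1.14, 2.49), (-0.94, -2.58), (-0.74, -2.5), (-0.54, -2.3), (-0.34, -2.21), (-0.14, -2.73), (0.06, -2.55), (0.26, -2.32), (0.46, -2.09), (0.66, -1.86), (0.86, -1.68), (1.06, -1.57), (1.26, -1.37), (1.46, -1.2), (1.66, -1.01), (1.86, -0.81), (2.06, -0.6), (2.26, -0.4), (2.46, -0.2), (2.66, -0.01), (2.86, 0.19), (3.06, 0.39)]
tray [(-3.14, 1.4), (-2.94, 1.57), (-2.74, 1.49), (-2.54, 1.69), (-2.34, 1.89), (-2.14, 2.09), (-1.94, -2.23), (-1.74, -2.69), (-1.54, -2.54), (-1.34, -2.38), (-1.14, -2.22), (-0.94, -2.06), (-0.74, -1.9), (-0.54, -1.74), (-0.34, -1.6), (-0.14, -1.45), (0.06, -1.29), (0.26, -1.12), (0.46, -0.95), (0.66, -0.79), (0.86, -0.62), (1.06, -0.45), (1.26, -0.28), (1.46, -0.11), (1.66, 0.06), (1.86, 0.23), (2.06, 0.4), (2.26, 0.58), (2.46, 0.77), (2.66, 0.95), (2.86, 1.14), (3.06, 1.32)]
[ 0.22  0.57 -1.01  1.88  0.57  1.01 -2.61]
```

```bash
cat >> h.py <<'E'
def cen(c,R,t,z,it=None):
    "wrist: white ring centre -> ray in world"
    p=c["pixels"].astype(int); return p
def wray(c,tcp,rpy,u,v):
    from scipy.spatial.transform import Rotation as Ro
    x,y=u-c["cx"],v-c["cy"]; f=c["fx"]; r=np.hypot(x,y); th=r/f
    d=np.array([np.sin(th)*x/max(r,1e-9),-np.sin(th)*y/max(r,1e-9),-np.cos(th)])
    R=Ro.from_euler("xyz",rpy).as_matrix(); M=np.array(c["tool_from_camera"])
    return R@M[:3,3]+tcp, R@M[:3,:3]@d
E
python3 - <<'E'
from h import *
pi=np.pi
manip.move_ptp([.42,-.25,.24],[pi,0,.9]); 
manip.move_ptp([.464,.23,.15],[pi,0,1.7])
print(manip.current_t(),np.round(manip.current_joint_pos(),2),manip.current_eef_pos(),manip.current_orientation(),manip.current_ft_force(),manip.current_grip_width())
tcp,o=manip.current_eef_pos(),manip.current_orientation()
c=manip.capture("wrist"); cv2.imwrite("pics/w1.png",c["pixels"][:,:,::-1]); print({k:c[k] for k in c if k!="pixels"})
np.savez("w1.npz",tcp=tcp,o=o,**c)
E
```

```text
3.7083 [ 0.09  0.58 -0.83  1.92  0.55  0.88 -0.9 ] [0.4648298  0.22839962 0.14998208] [3.14133365e+00 1.21686655e-03 1.69727946e+00] [0.27363866 0.09298263 0.16635233] 0.08829467790274534
{'fx': 325.19226210127806, 'fy': 325.19226210127806, 'cx': 278.19137599180624, 'cy': 205.8055356987019, 'tool_from_camera': array([[ 7.07993425e-05,  9.60604673e-01,  2.77918435e-01,
         7.02482116e-02],
       [ 9.99999708e-01, -2.79507391e-04,  7.11348220e-04,
        -5.45417056e-04],
       [ 7.61004681e-04,  2.77918304e-01, -9.60604412e-01,
        -1.46887686e-01],
       [ 0.00000000e+00,  0.00000000e+00,  0.00000000e+00,
         1.00000000e+00]])}
```

View pics/w1.png

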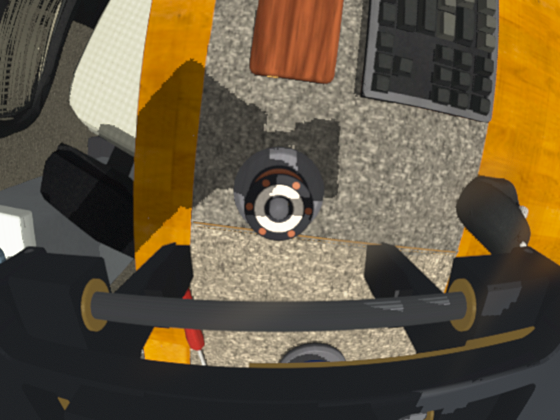

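The wrist view shows the copper reel's ring at about (279,208), between the open fingers. I'll combine this ray with the two fixed views, grip, and test the lift.

Run:
```python
from h import *
c=dict(np.load("w1.npz")); p=c["pixels"].astype(int)[165:255,235:325]
hsv=cv2.cvtColor(p.astype(np.uint8),cv2.COLOR_RGB2HSV)
m=((p.min(2)>165)).astype(np.uint8); 
n,l,s,ce=cv2.connectedComponentsWithStats(m);k=1+np.argmax(s[1:,4]);ys,xs=np.where(l==k)
e=cv2.fitEllipse(cv2.convexHull(np.stack([xs,ys],1).astype(np.float32)));print(s[k],e)
u,v=e[0][0]+235,e[0][1]+165
o,d=wray(c,c["tcp"],c["o"],u,v); print(u,v,"on z=.0606",o+d*(.0606-o[2])/d[2])
S=manip.capture("scene");T=manip.capture("top")
print(tri([ray(S,176.1,302.75),ray(T,172.31,236.54),(o,d)]))
for q in ((252,208),(306,208)): # flange edge check
    o,d=wray(c,c["tcp"],c["o"],*q)
```

```text
[ 21  50  46  17 438] ((43.148216247558594, 55.608943939208984), (20.405553817749023, 45.13063049316406), 92.03617095947266)
278.1482162475586 220.60894393920898 on z=.0606 [0.46537274 0.21834691 0.0606    ]
(array([0.46349165, 0.22671336, 0.06612506]), [np.float64(0.005000136224767247), np.float64(0.001838233004008436), np.float64(0.006351528850446796)])
```

Run:
```python
from h import *
c=dict(np.load("w1.npz")); p=c["pixels"][165:255,235:325]
h=cv2.cvtColor(p,cv2.COLOR_RGB2HSV)
m=((h[...,1]<60)&(h[...,2]>100)).astype(np.uint8)
m2=((h[...,1]>110)&((h[...,0]<14)|(h[...,0]>172))&(h[...,2]>70)).astype(np.uint8)
n,l,s,ce=cv2.connectedComponentsWithStats(m2)
for i in range(1,n):
    if s[i,4]>4: print(s[i],ce[i]+[235,165])
cv2.imwrite("pics/w1c.png",cv2.resize(np.hstack([p[:,:,::-1],cv2.merge([m*255]*3)]),None,fx=4,fy=4,interpolation=cv2.INTER_CUBIC))
```

```text
[ 24   4  41  10 133] [278.32330827 172.33834586]
[28 15  7  6 34] [265.52941176 182.58823529]
[57 17  8  8 46] [295.7173913 185.2173913]
[11 38  7  7 36] [248.91666667 206.02777778]
[70 43  7  7 33] [307.81818182 210.81818182]
[23 63  8  7 43] [261.8372093  231.04651163]
[52 65  8  7 42] [290.85714286 233.26190476]
```

View pics/w1c.png

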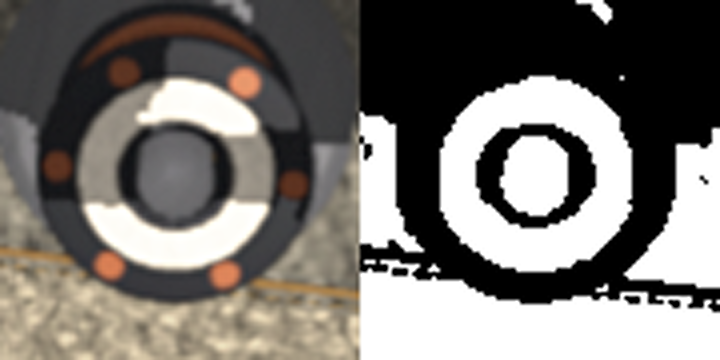

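The six orange dots give opposite-pair midpoints at about (278.45, 208.1), which I take as the top centre in the wrist view.

Run:
```python
from h import *
c=dict(np.load("w1.npz"));o,d=wray(c,c["tcp"],c["o"],278.45,208.1)
S=manip.capture("scene");T=manip.capture("top")
x,e=tri([ray(S,176.1,302.75),ray(T,172.31,236.54),(o,d)]); w=o+d*(.0606-o[2])/d[2]
print(x,e,w)
assert max(e)<.003 and abs(x[2]-.0606)<.003
g=(x+w)/2; np.save("g.npy",g); pi=np.pi
manip.move_linear([g[0],g[1],.07],[pi,0,1.7]); manip.move_linear([g[0],g[1],.040],max_speed=.08)
print(manip.current_t(),manip.current_ft_force(),manip.current_eef_pos())
manip.set_gripper(.05); manip.hold(.2)
f0=manip.current_ft_force();p0=manip.current_eef_pos()
print(manip.current_t(),f0,p0,manip.current_grip_width(),manip.current_grip_force(),manip.current_ft_torque())
for dz in(.001,.002):
    manip.move_linear([g[0],g[1],.040+dz]); 
    print(manip.current_t(),np.round(manip.current_ft_force(),2),np.round(manip.current_eef_pos(),4))
```

```text
[0.46412861 0.22942941 0.06134462] [np.float64(0.0006517756980285984), np.float64(0.000349183587211941), np.float64(0.0008794889458753951)] [0.46433617 0.22830919 0.0606    ]
5.1667 [-0.28914418  0.10887774  0.05287716] [0.46391404 0.22887217 0.03961631]
6.0083 [ 0.69182966 -0.24051062  2.965099  ] [0.46452678 0.22898917 0.04015808] 0.053004396342504825 29.995887263357872 [-0.03325694 -0.2265129   0.00296974]
6.2583 [ 0.57 -0.27 -1.25] [0.4638 0.2286 0.0407]
6.5083 [ 0.52  0.41 -1.25] [0.4641 0.2288 0.042 ]
```

```bash
cat > try.py <<'E'
from h import *
pi=np.pi; g=np.load("g.npy"); yaw=1.7; t0=manip.current_t(); F0=-1.25
def fz(): return np.mean([manip.current_ft_force()[2] for _ in range(3)])
for k in range(10):
    log=[];blocked=False
    for dz in(.0035,.0045,.0055,.0065,.0075):
        manip.move_linear([g[0],g[1],.040+dz]); f=fz(); log.append(round(f,1))
        if f<F0-4: blocked=True;break
    print(k,round(yaw,2),log,round(manip.current_t(),1),np.round(manip.current_eef_pos()[2],4),np.round(manip.current_ft_force()[:2],1),flush=True)
    if not blocked: print("FREE");break
    manip.move_linear([g[0],g[1],.042])
    if k==0 and manip.current_t()-t0>3: pass
    yaw+=.36
    if yaw>5.0: break
    manip.move_linear([g[0],g[1],.042],[pi,0,yaw])
    if manip.current_t()>40: break
np.save("yaw.npy",yaw)
E
python3 try.py
```

```text
0 1.7 [np.float64(-1.2), np.float64(-6.5)] 7.0 0.0442 [1.1 0.2]
1 2.06 [np.float64(-1.8), np.float64(-8.2)] 8.3 0.0442 [1.4 0.3]
2 2.42 [np.float64(-2.0), np.float64(-1.5), np.float64(-1.1), np.float64(-1.9), np.float64(-1.5)] 10.3 0.0476 [ 0.3 -0.6]
FREE
```

Run:
```python
from h import *
g=np.load("g.npy"); ok=True
for dz in list(np.arange(.010,.0601,.005)):
    manip.move_linear([g[0],g[1],.040+dz],max_speed=.05); f=manip.current_ft_force(); print(round(dz,3),np.round(f,1),end=" ")
    if f[2]<-6 or np.hypot(*f[:2])>8: print("STOP"); ok=False;break
if ok: manip.move_linear([g[0],g[1],.14])
print(manip.current_t(),manip.current_ft_force(),manip.current_eef_pos(),manip.current_orientation(),manip.current_grip_width(),manip.current_grip_force(),np.round(manip.current_joint_pos(),2))
s=manip.capture("scene");cv2.imwrite("pics/s2.png",s["pixels"][:,:,::-1])
```

```text
0.01 [-0.6  0.2 -1.9] 0.015 [-0.   0.2 -1.6] 0.02 [-0.1 -0.1 -2.3] 0.025 [ 0.3  0.8 -2.4] 0.03 [-0.1 -0.  -1.3] 0.035 [-0.1  0.3 -1.2] 0.04 [ 0.3  0.7 -1.5] 0.045 [-0.5  0.1 -2. ] 0.05 [-0.7  0.  -2.1] 0.055 [-0.3 -0.4 -1.1] 0.06 [-0.  -0.7 -2.3] 13.4417 [ 0.18032329  0.76495979 -1.59558322] [0.4645079  0.22869911 0.14002303] [3.14099529e+00 6.97414561e-04 2.41961697e+00] 0.05259929004354224 30.00235644984059 [ 0.19  0.67 -0.98  1.93  0.7   0.93 -0.29]
```

View pics/s2.png

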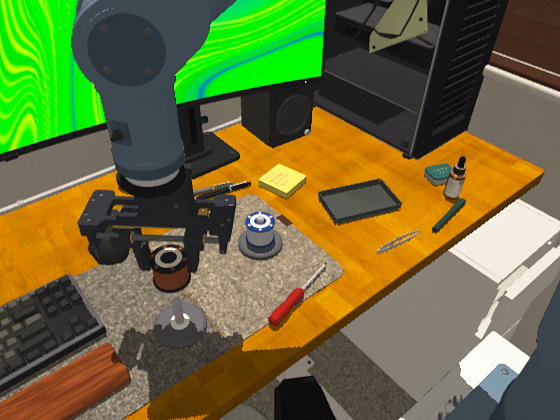

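The reel hangs level in the gripper at (170,265), and the empty spindle is at (180,318). I'll carry it to the tray.

Run:
```python
from h import *
g=np.load("g.npy"); t=[.5005,-.218]
manip.move_linear([g[0],g[1],.18]); manip.move_linear([*t,.18]); manip.move_linear([*t,.06],max_speed=.12); manip.move_linear([*t,.031],max_speed=.05)
base=np.mean([manip.current_ft_force()[2] for _ in range(4)]); print(manip.current_t(),base,manip.current_eef_pos(),manip.current_grip_width())
for z in np.arange(.030,.0215,-.001):
    manip.move_linear([*t,z]); f=manip.current_ft_force(); print(round(z,4),np.round(f,1))
    if f[2]>base+2.5: break
print(manip.current_t())
s=manip.capture("scene");cv2.imwrite("pics/s3.png",s["pixels"][100:310,200:480,::-1].repeat(2,0).repeat(2,1))
```

```text
18.9333 -2.0618884694131077 [ 0.50063163 -0.21789016  0.03101879] 0.05267349998710244
0.03 [-0.6  0.5 -2.1]
0.029 [-0.1 -1.  -1.5]
0.028 [ 0.1  0.5 -2.1]
0.027 [-0.4  0.8 -1.9]
0.026 [-1.   0.5 -1.6]
0.025 [-0.5  1.  -1.7]
0.024 [-0.5  0.2  2.8]
20.6833
```

View pics/s3.png

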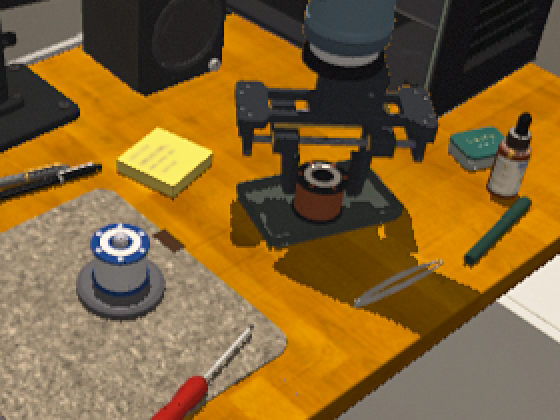

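The reel stands in the tray at crop pixel (320,190). Contact came at TCP z = 0.024, where it was expected, so I'll release and retreat.

Run:
```python
from h import *
manip.set_gripper(.075); manip.hold(.2); print(manip.current_ft_force(),manip.current_grip_width())
manip.move_linear([.5005,-.218,.10],max_speed=.06); manip.move_linear([.5005,-.218,.22])
manip.move_ptp([.42,.08,.26],[np.pi,0,2.2]); manip.hold(.3)
print(manip.current_t())
s=manip.capture("scene");t=manip.capture("top")
cv2.imwrite("pics/s4.png",np.vstack([s["pixels"][130:340,130:480],t["pixels"][120:300,130:480]])[:,:,::-1].repeat(1,0))
```

```text
[-0.80506323  0.57970666 -0.59558467] 0.07480010637945095
25.3083
```

View pics/s4.png

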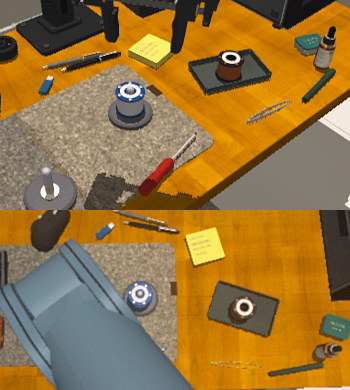

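The reel stands upright in the middle of the tray, at (231,62) in the upper crop and (243,308) in the lower. The solder reel, screwdriver, tweezers and memo pad haven't moved.

```bash
python3 -c "
from cell import manip
print(manip.close_job())"
```

```text
the job is handed in; nothing more can be done
None
```

The copper reel is off its stand and upright in the parts tray, nothing else was moved, and the job was handed in after about 25 s of robot time.

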